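Nudge the vortex mixer's pad back into its head

TASK

The round rubber pad of the vortex mixer has ridden out of the mixer's head and lies flat across the rim. Without picking it up, nudge it sideways with the fingertips until it drops into the head and lies flat in it; then press the pad down until the head reaches its stop, as one does to start the mixer by touch, hold it there for about a second, and let it spring back up. Do not let the pad fall off the mixer, and leave everything else on the bench as it stands.

Things in the scene. Friction and masses are not known exactly. Their poses are not given: they have to be found in the camera images.
- pad: the pad: a loose dark rubber disc, 92 mm in diameter and 12 mm thick, about 70 g, dimpled top, lower edge bevelled by 2.5 mm. Origin: centre of its underside, z up. At the start it lies flat on the head's rim, 22 to 41 mm off the head's centre, overhanging on one side and open to the recess on the other. It drops in by itself once its centre comes within about 3 mm of the head's centre
- recess (a point): centre of the recess floor in the mixer's head, on the head's vertical axis. The head is a round aluminium pan on top of the mixer, 105 mm in outer diameter; its recess is 97 mm wide and 7 mm deep (rim 7 mm above this point, wall 4 mm thick). The pad lies seated when its underside is on this floor, its top then 5 mm above the rim. The point goes down with the head
- head (a joint): how far the head is pressed down, m: 0 up, 0.005 at its stop. A spring holds it up: about 3 N to start it moving, about 9 N at the stop; it comes back up when let go
- mixer: the vortex mixer: a sand-coloured tapered housing, fixed to the bench, 168 x 128 mm at the foot and 115 mm tall, with knob and toggle switch (not used) on the sloping front. The head stands over the middle of its top, rim 147 mm above the bench. Origin: on the bench under the head's centre; -x points out of its front
- bottle: leave alone: a small screw-cap glass bottle, 56 mm across and 108 mm tall, standing on the bench beside the mixer. Origin: centre of its underside
- beaker: leave alone: a clear plastic beaker, 60 mm across and 75 mm tall, standing on the bench beside the mixer. Origin: centre of its underside
- spare_cup: leave alone: a spare rubber single-tube cup for the mixer, 50 mm across and 40 mm tall, standing on the bench near the mixer; not used. Origin: centre of its underside
- tube_rack: leave alone: a white rack, 100 x 190 mm, with capped tubes, 117 mm tall. Origin: centre of its underside
- cryobox: leave alone: a lidded sample box, 136 x 136 x 53 mm. Origin: centre of its underside
- pipette: leave alone: a hand pipette lying on the bench, 240 mm long, 29 mm thick. Origin: on the bench under its middle
- jar: leave alone: a white screw-lid jar, 60 mm across and 72 mm tall. Origin: centre of its underside

How it is judged:
By the outcome, as a careful person would: the job done as asked, in the order asked, and still so for the second after the job is handed in, with the robot touching nothing.
It also fails if it takes over 45 s, if anything falls off the work surface, if the arm or the gripper's body presses on something with over 40 N, if the wrist force passes 120 N, or if a joint passes its speed limit or range.

ROBOT

A 6-joint arm with a two-finger parallel gripper is mounted at the origin on the work surface. World frame = base frame: x ahead of the robot, y to its left, z up, the work surface at z = 0. Lengths are in mm, angles in rad, forces in N, time in s.
With the tool pointing down it reaches from about 400 to 825 mm from the base axis. Payload 7 kg.
Tool frame: the origin (TCP) lies at the very end of the fingers, on their centre line; the grasp point (between the pads) lies 19 mm behind it (bot.tcp_to_grasp is the distance from the TCP to the grasp point, in mm); z points along the fingers, x is the direction in which the jaws open and shut, and the axes are right-handed (so a half turn about z gives the same grasp; the last joint's range is limited). The gripper opens to 88 mm and grips with 3 to 60 N. Pads are 19 mm wide; open, the fingers measure 130 mm over their backs; the gripper's body (78 mm by 193 mm) begins 47 mm behind the grasp point.
Start: joints at [1.493, 0.359, 0.012, 0, -1.224, -0.288], TCP at [241.452, 630.314, 226.561] pointing down, gripper open.
Joint ranges: [-3.07, 3.07], [-1.43, 2.12], [-1.02, 1.25], [-3.03, 1.67], [-3.05, -0], [-3.03, 3.03]. Speed limits (rad/s): [2.39, 2.39, 3.01, 3.14, 3.14, 3.14].

INTERFACE

Orientations are given as a rotation vector (axis times angle).
In Python, from workcell import bot gives the robot as it stands. The module is installed in compiled form; this text tells all that it offers.
- The arm moves only by the shell command python3 -m inch 'ROWS'. ROWS is JSON, a list of rows, each a list of 7 numbers: the closure, from -1 (fully open) to 1 (shut), then the shift along the tool's x, y, z in m, then the turn, a rotation vector about the tool's x, y, z in units of 8 degrees (1.0 is 8 degrees). In form: [[hand, x, y, z, rx, ry, rz], ...]. A call has 1 to 5 rows; each row is the pose to reach, as a shift and turn from the pose commanded when the call began, along the tool's axes at that moment; what a row does not reach only later rows make up. A row lasts 1/10 s, in which the tool goes at most 50 mm and 8.59 degrees, less where a joint would pass 70% of its speed; a pose out of reach is approached as far as the arm can. A call with a gripper value outside its range is refused whole. The fingers move at their own pace and stop on an object; the grip force is fixed at half the most. Time passes only in rows, so rows that repeat a pose let the fingers close. It gives the time, the measured TCP pose, the force and the opening at its end, in the units of the state.
- bot.read_state(): the state, without advancing time (a new reading comes with each control period).
- bot.read_camera(name): name is "scene" or "top"; returns a dict with "color" (400x640x3 uint8, red, green, blue), "fovy" (degrees; the focal length in pixels is half the picture's height over the tangent of half this angle, whatever the lens; pixels are square), "cx", "cy" (the principal point, pixels), "distortion" ([k1, k2, p1, p2, k3] as OpenCV has them; the pictures are not rectified), "R" (3x3) and "t" (3): a world point X has camera coordinates R X + t. Camera axes: x right, y down, z forward; pixel columns grow to the right and rows downward; lengths in mm; the calibration is good to about 2 mm. A picture is of the moment at which its call begins. There is no depth.
- bot.finish_job(): hands the job in, once; it reports no verdict.
The state is a dict: "time_s": time; "joint_pos": joint angles; "joint_vel": joint speeds; "joint_torque": joint torques, N m; "ee_pos": TCP position; "ee_rot": TCP orientation; "force": force on the tool from outside, world axes, zero at the start; "ft_torque": the same for the moment, N m; "width": finger opening in mm.
Only numpy, scipy, OpenCV 4.12 (cv2) and the standard library are available. Lean on these libraries where they do the work, as an engineer would, in place of code of your own. Each camera call takes 0.05 s, during which the arm holds its last target.

## Working session

There is one attempt and no reset: what is moved stays moved. The work goes in short steps, Python scripts to look and compute and a shell command to move; the robot and the scene stay as the last step left them, time stands still between calls to the robot, and variables do not carry over. Pictures are saved under pics/ and viewed, and the job is handed in when it is done.

```bash
mkdir -p pics
python3 - <<'E'
from workcell import bot
import cv2
s=bot.read_state(); print({k:s[k] for k in('time_s','ee_pos','ee_rot','force','width')})
for n in('scene','top'):
    c=bot.read_camera(n); cv2.imwrite(f'pics/{n}0.png',c['color'][:,:,::-1]); print(n,c['fovy'],c['cx'],c['cy'],c['distortion'],c['R'],c['t'])
E
```

```text
{'time_s': 0.0, 'ee_pos': array([241.29890029, 629.88003791, 225.61057815]), 'ee_rot': array([ 1.77951530e+00, -2.58745462e+00,  1.67515465e-03]), 'force': array([-0.05303935,  0.06004781, -0.61751058]), 'width': 87.70891525589985}
scene 42.64536709602474 315.7420083489672 200.26185275752925 [-0.08106528  0.          0.          0.          0.        ] [[-0.27960869  0.96001983 -0.0134501 ]
 [ 0.79829733  0.2246778  -0.55878552]
 [-0.53342324 -0.16697846 -0.82920313]] [ 156.98337594 -372.28479384 1895.62868546]
top 49.49698529544574 320.4741183378737 195.76018420070864 [-0.10333311  0.          0.          0.          0.        ] [[-0.05579562 -0.99843914 -0.00247721]
 [-0.97828175  0.05516489 -0.19980403]
 [ 0.19962882 -0.00872478 -0.97983275]] [   7.85237467  525.56095672 1341.66076512]
```

View pics/scene0.png

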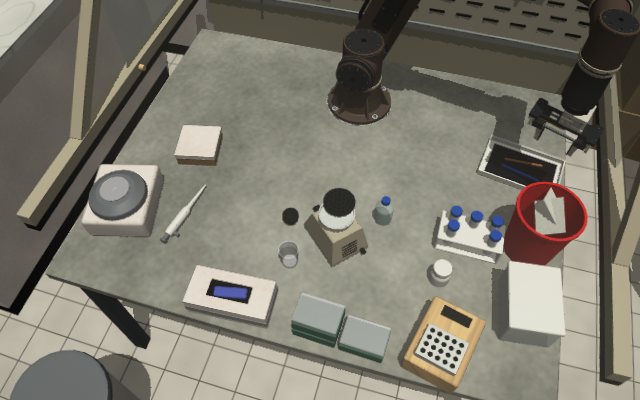

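View pics/top0.png

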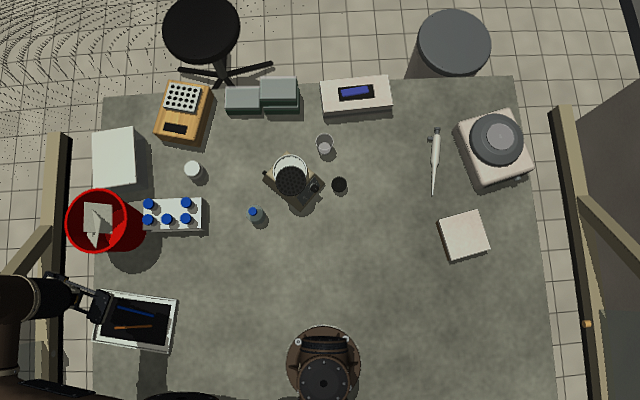

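The top view shows the dark pad near (291,181) and the white head visible behind it near (291,165). The scene view shows the pad near (339,203). I'll zoom in on both.

Run:
```python
import cv2
a=cv2.imread('pics/scene0.png')[165:275,270:410];b=cv2.imread('pics/top0.png')[125:235,235:375]
cv2.imwrite('pics/z.png',cv2.resize(cv2.vconcat([a,b])[:],None,fx=2.7,fy=2.7,interpolation=cv2.INTER_CUBIC)) 
cv2.imwrite('pics/za.png',cv2.resize(a,None,fx=5,fy=5,interpolation=cv2.INTER_CUBIC));cv2.imwrite('pics/zb.png',cv2.resize(b,None,fx=5,fy=5,interpolation=cv2.INTER_CUBIC))
```

```text
(no output)
```

View pics/za.png

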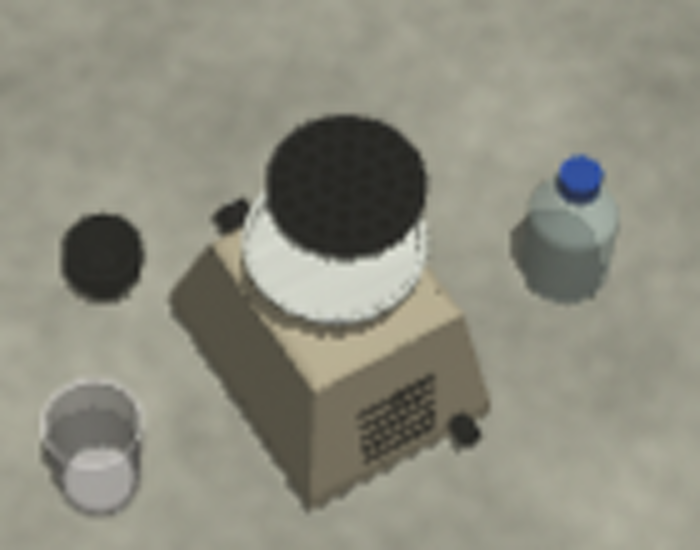

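View pics/zb.png

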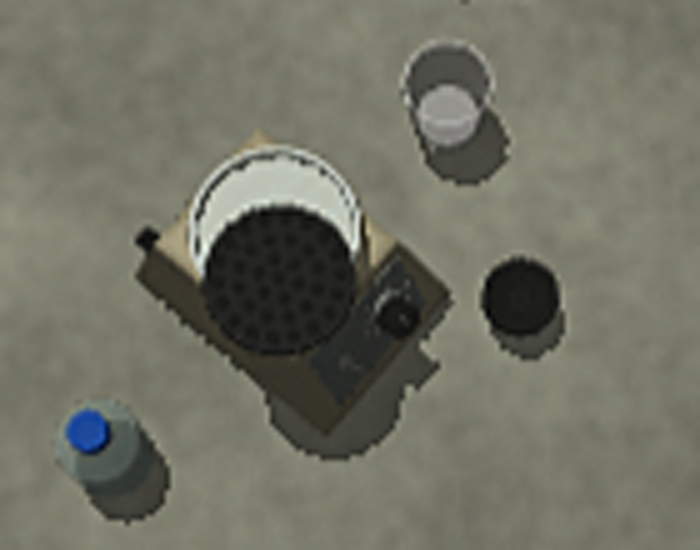

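The pad lies toward the robot from the head's centre (top crop: pad at about (280,279), white pan arc above it). Next: measure by masks and rays.

```bash
cat > h.py <<'E'
import numpy as np,cv2
from scipy.optimize import least_squares
def cast(c,px,z):
    H=c['color'].shape[0]; f=H/2/np.tan(np.radians(c['fovy'])/2)
    K=np.array([[f,0,c['cx']],[0,f,c['cy']],[0,0,1]])
    u=cv2.undistortPoints(np.array(px,float).reshape(-1,1,2),K,np.array(c['distortion'],float)).reshape(-1,2)
    R=np.array(c['R']);t=np.array(c['t']);C=-R.T@t
    d=np.c_[u,np.ones(len(u))]@R
    return C+d*((z-C[2])/d[:,2])[:,None]
def fit(P,r=None):
    P=P[:,:2];m=P.mean(0)
    if r: g=lambda q:np.hypot(*(P-q[:2]).T)-r; x=m
    else: g=lambda q:np.hypot(*(P-q[:2]).T)-q[2]; x=[*m,45]
    s=least_squares(g,x,loss='soft_l1',f_scale=1); return s.x,np.abs(g(s.x)).mean()
def blob(m,near):
    cs,_=cv2.findContours(m.astype(np.uint8),cv2.RETR_EXTERNAL,cv2.CHAIN_APPROX_NONE)
    cs=[c for c in cs if cv2.contourArea(c)>60]
    return min(cs,key=lambda c:np.hypot(*(c.reshape(-1,2).mean(0)-near))).reshape(-1,2).astype(float)
def measure(bot,padz=159,near={'top':(291,181),'scene':(339,203)},hnear={'top':(290,163),'scene':(337,220)}):
    for n in('top','scene'):
        c=bot.read_camera(n);I=c['color'].astype(int);C=-np.array(c['R']).T@c['t'];print(n,'cam',C.round())
        m=I.max(2)<62;m=cv2.morphologyEx(m.astype(np.uint8),cv2.MORPH_CLOSE,np.ones((3,3)))
        m=cv2.morphologyEx(m,cv2.MORPH_OPEN,np.ones((5,5)))
        b=blob(m,near[n]);print(' pad px',b.min(0),b.max(0))
        P=cast(c,b,padz);print(' pad',fit(P),fit(P,46))
        m=I.min(2)>150; b=blob(m,hnear[n]); print(' head px',b.min(0),b.max(0))
        yield n,c,b
E
python3 - <<'E'
from h import *
from workcell import bot
for n,c,b in measure(bot):
    P=cast(c,b,147)
    hull=cv2.convexHull(b.astype(np.float32)).reshape(-1,2)
    if n=='top': 
        # upper arc
        q=hull[hull[:,1]<172]; print(len(q),fit(cast(c,q,147)),fit(cast(c,q,147),52.5))
    print([tuple(np.r_[x,p[:2].round()].astype(int)) for x,p in zip(hull,cast(c,hull,147))])
E
```

```text
top cam [ 247.   -9. 1420.]
 pad px [264. 167.] [323. 210.]
 pad (array([535.54312965,  56.07603612,  64.53480733]), np.float64(9.920755198649823)) (array([541.40569004,  63.90622229]), np.float64(19.78610317749871))
 head px [273. 154.] [306. 179.]
11 (array([590.44902485,  68.9772482 ,  51.30974434]), np.float64(0.3000635747481381)) (array([588.9358618 ,  69.13930465]), np.float64(0.5603818971460874))
[(np.int64(306), np.int64(174), np.int64(576), np.int64(19)), (np.int64(275), np.int64(179), np.int64(565), np.int64(114)), (np.int64(274), np.int64(178), np.int64(569), np.int64(116)), (np.int64(273), np.int64(176), np.int64(575), np.int64(119)), (np.int64(273), np.int64(166), np.int64(606), np.int64(118)), (np.int64(275), np.int64(162), np.int64(619), np.int64(112)), (np.int64(280), np.int64(157), np.int64(634), np.int64(96)), (np.int64(282), np.int64(156), np.int64(636), np.int64(90)), (np.int64(288), np.int64(154), np.int64(642), np.int64(71)), (np.int64(292), np.int64(154), np.int64(641), np.int64(59)), (np.int64(296), np.int64(155), np.int64(637), np.int64(47)), (np.int64(298), 
[... 703 characters left out ...]
int64(615), np.int64(120)), (np.int64(345), np.int64(227), np.int64(632), np.int64(107)), (np.int64(342), np.int64(228), np.int64(637), np.int64(100)), (np.int64(331), np.int64(228), np.int64(646), np.int64(71)), (np.int64(325), np.int64(225), np.int64(641), np.int64(52)), (np.int64(321), np.int64(221), np.int64(631), np.int64(38)), (np.int64(319), np.int64(217), np.int64(620), np.int64(29)), (np.int64(318), np.int64(214), np.int64(611), np.int64(23)), (np.int64(318), np.int64(211), np.int64(602), np.int64(20)), (np.int64(320), np.int64(206), np.int64(584), np.int64(21)), (np.int64(321), np.int64(204), np.int64(576), np.int64(22)), (np.int64(322), np.int64(203), np.int64(572), np.int64(24))]
```

Run:
```python
from h import *
from workcell import bot
c=bot.read_camera('top');I=c['color'].astype(int)
print(cast(c,[(290.6,180.4)],159))
print(I.max(2)[162:200:1,291]); print(I.max(2)[180,266:318])
for x,y in [(0,0)]:
  for th in (35,45,50):
    m=I.max(2)<th; m=cv2.morphologyEx(m.astype(np.uint8),cv2.MORPH_CLOSE,np.ones((3,3)));m=cv2.morphologyEx(m,cv2.MORPH_OPEN,np.ones((9,9)))
    b=blob(m,(291,181));P=cast(c,b,159);print(th,b.min(0),b.max(0),fit(P),fit(P,46))
# edge along pan side: only contour above row 185 and left
```

```text
[[555.40565702  65.87645018 159.        ]]
[196 198 205 179  80  23  27  28  36  38  35  36  38  38  34  37  38  32
  26  29  37  29  26  28  34  34  32  36  37  38  38  38  39  23  50  56
  54  53]
[ 57  59  60  58  57  54  59  92 155 115  28  30  29  33  36  37  36  36
  38  35  27  30  36  32  26  26  35  35  32  34  37  38  36  35  39  35
  28  24  32  35  59  81  66  60  77  58  44  43  45  44  44  50]
35 [276. 167.] [304. 195.] (array([553.27807764,  67.7184204 ,  42.92524557]), np.float64(2.3909440360431766)) (array([552.55453191,  67.95111089]), np.float64(4.120258207838101))
45 [276. 167.] [317. 195.] (array([550.37298552,  59.86051049,  48.96558424]), np.float64(7.869124209125315)) (array([551.31571899,  62.22043805]), np.float64(8.128991995931568))
50 [276. 167.] [317. 201.] (array([544.52187084,  54.13393044,  54.61995621]), np.float64(8.480079597885917)) (array([550.02737616,  62.4227166 ]), np.float64(10.020701803585203))
```

```bash
cat >> h.py <<'E'
from scipy.spatial.transform import Rotation as Ro
def plan(s,xyz,yaw=None):
    R=Ro.from_rotvec(s['ee_rot']);M=R.as_matrix()
    print('ee',np.round(s['ee_pos'],1),'yawx',np.degrees(np.arctan2(M[1,0],M[0,0])).round(1),'z',M[:,2].round(3),'F',np.round(s['force'],1),'w',round(s['width'],1),'t',s['time_s'])
    d=M.T@(np.array(xyz)-s['ee_pos'])/1000; print('shift',d.round(4))
    if yaw is not None:
        T=Ro.from_matrix(np.array([[np.cos(yaw),np.sin(yaw),0],[np.sin(yaw),-np.cos(yaw),0],[0,0,-1]]))
        print('turn',((R.inv()*T).as_rotvec()/np.radians(8)).round(2))
E
python3 - <<'E'
from h import *
from workcell import bot
plan(bot.read_state(),(455,64,226),np.radians(-86))
E
```

```text
ee [241.4 630.1 226.1] yawx -111.0 z [-0.    -0.001 -1.   ] F [-0.2  0.   0.7] w 87.7 t 0.25
shift [ 0.4522 -0.402   0.0005]
turn [ 0.   -0.01 -3.12]
```

```bash
python3 -m inch '[[0.1,0.45,-0.4,0,0,0,-3.1],[0.1,0.45,-0.4,0,0,0,-3.1],[0.1,0.45,-0.4,0,0,0,-3.1],[0.1,0.45,-0.4,0,0,0,-3.1],[0.1,0.45,-0.4,0,0,0,-3.1]]'
python3 - <<'E'
from h import *
from workcell import bot
plan(bot.read_state(),(455,64,226),np.radians(-86))
E
```

```text
time_s: 0.75
ee_pos: [330.0, 394.4, 226.6]
ee_rot: [-2.295, 2.145, 0.0]
force: [1.2, 0.5, 0.7]
width: 53.0
ee [330.  394.4 226.6] yawx -86.1 z [ 0.  0. -1.] F [1.2 0.5 0.7] w 53.0 t 0.75
shift [ 0.3381 -0.1023  0.0005]
turn [-0.    0.   -0.01]
```

```bash
python3 -m inch '[[0.1,0.338,-0.102,0,0,0,0],[0.1,0.338,-0.102,0,0,0,0],[0.1,0.338,-0.102,0,0,0,0],[0.1,0.338,-0.102,0,0,0,0],[0.1,0.338,-0.102,0,0,0,0]]' && python3 -m inch '[[0.1,0.10,-0.030,0,0,0,0],[0.1,0.10,-0.030,0,0,0,0],[0.1,0.10,-0.030,0,0,0,0]]'
python3 - <<'E'
from h import *
from workcell import bot
plan(bot.read_state(),(478,64,151),np.radians(-86))
c=bot.read_camera('scene');a=c['color'][165:275,270:410,::-1];cv2.imwrite('pics/s1.png',cv2.resize(a,None,fx=5,fy=5,interpolation=2))
c=bot.read_camera('top');a=c['color'][125:235,235:375,::-1];cv2.imwrite('pics/t1.png',cv2.resize(a,None,fx=5,fy=5,interpolation=2))
E
```

```text
time_s: 1.25
ee_pos: [418.0, 160.6, 227.0]
ee_rot: [-2.295, 2.144, -0.0]
force: [1.0, -0.1, -0.0]
width: 39.2
time_s: 1.55
ee_pos: [455.1, 60.3, 226.6]
ee_rot: [2.289, -2.151, 0.0]
force: [-0.9, 0.8, 0.1]
width: 39.5
ee [455.1  60.3 226.6] yawx -86.5 z [-0.    -0.001 -1.   ] F [-0.9  0.8  0.1] w 39.5 t 1.55
shift [-0.0023 -0.0231  0.0756]
turn [ 0.   -0.   -0.06]
```

View pics/s1.png

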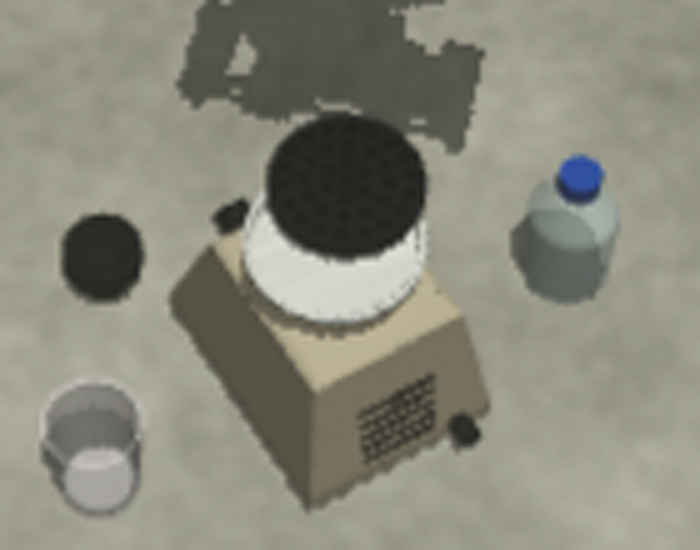

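View pics/t1.png

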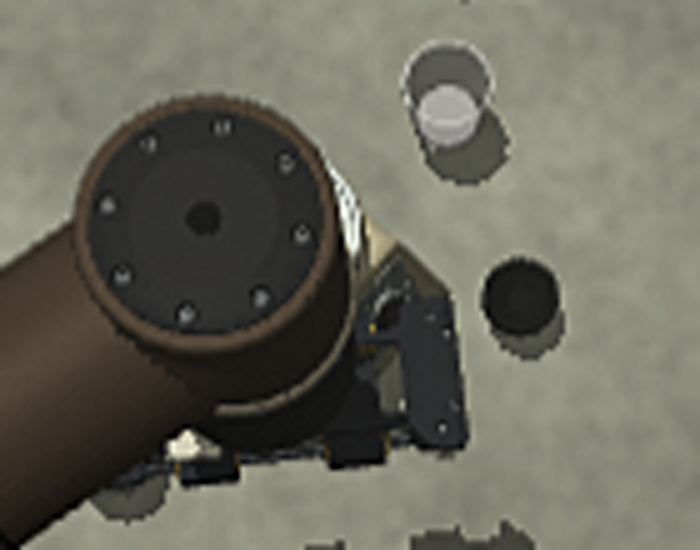

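Scene view: the pad is unchanged, centred near (347,187) in the crop. The top view is blocked by the arm. I'll lower the tips behind the pad.

```bash
python3 -m inch '[[0.1,-0.003,-0.023,0.04,0,0,0],[0.1,-0.003,-0.023,0.0755,0,0,0],[0.1,-0.003,-0.023,0.0755,0,0,0],[0.1,-0.003,-0.023,0.0755,0,0,0]]'
python3 - <<'E'
from h import *
from workcell import bot
plan(bot.read_state(),(503,66,151),np.radians(-86))
c=bot.read_camera('scene');a=c['color'][145:255,270:410,::-1];cv2.imwrite('pics/s2.png',cv2.resize(a,None,fx=5,fy=5,interpolation=2))
E
```

```text
time_s: 2.05
ee_pos: [477.0, 70.0, 151.5]
ee_rot: [2.296, -2.142, 0.0]
force: [0.3, 0.5, -0.1]
width: 38.9
ee [477.   70.  151.5] yawx -86.0 z [-0.001 -0.001 -1.   ] F [ 0.3  0.5 -0.1] w 38.9 t 2.05
shift [ 0.0058 -0.0257  0.0005]
turn [ 0.01 -0.01 -0.01]
```

View pics/s2.png

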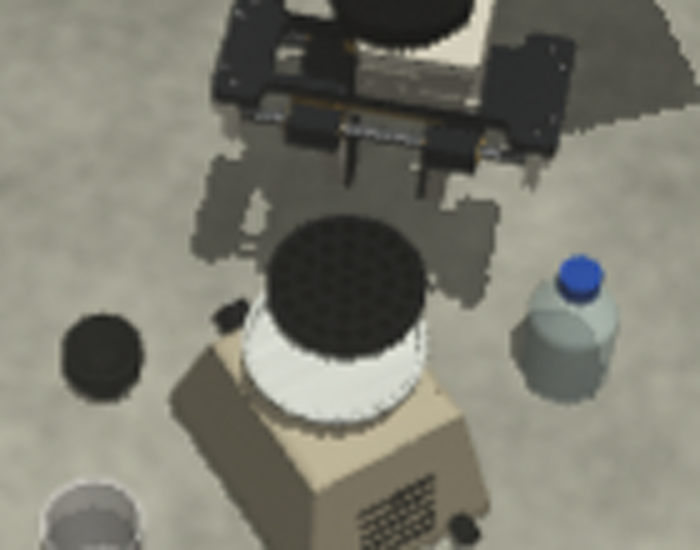

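Scene crop: the fingertips are at about (350,187) and (420,198), the pad centre near (347,285). I'll check the lateral alignment in this same view.

Run:
```python
from h import *
from workcell import bot
c=bot.read_camera('scene')
f=lambda l:[((x+.5)/5-.5+270,(y+.5)/5-.5+145) for x,y in l]
print('tips',cast(c,f([(350,186),(420,198),(385,192)]),151))
I=c['color'].astype(int);m=I.max(2)<52
m=cv2.morphologyEx(m.astype(np.uint8),cv2.MORPH_OPEN,np.ones((5,5)))
b=blob(m,(339,203));print(b.min(0),b.max(0))
for r in (199,202,205,240):
    q=b[b[:,1]<=r]; print(r,fit(cast(c,q,159),46),fit(cast(c,q,159)))
```

```text
tips [[489.14029043  53.85739641 151.        ]
 [486.45745577  95.3989773  151.        ]
 [487.79789467  74.66273502 151.        ]]
[324. 189.] [354. 215.]
199 (array([563.50420329,  71.4095613 ]), np.float64(1.0688019566882168)) (array([560.8008785 ,  70.44585985,  43.67613604]), np.float64(0.8981943301539778))
202 (array([563.54329359,  71.4139122 ]), np.float64(1.3726899429093127)) (array([559.93755374,  70.29033457,  43.00089208]), np.float64(0.8470531772937576))
205 (array([563.45795072,  71.40652838]), np.float64(1.5680188541992617)) (array([560.35924685,  70.41079909,  43.30106909]), np.float64(0.8446401436892996))
240 (array([562.05878538,  70.91202431]), np.float64(1.6276632602887942)) (array([562.30009147,  70.64707569,  44.45061795]), np.float64(0.9768115539984277))
```

```bash
python3 -m inch '[[0.1,0,0,0,0,0,0]]'
python3 - <<'E'
from h import *
from workcell import bot
plan(bot.read_state(),(503,63.5,151),np.radians(-86))
E
```

```text
time_s: 2.25
ee_pos: [478.0, 70.1, 153.0]
ee_rot: [-2.294, 2.142, -0.002]
force: [0.2, 0.5, 0.6]
width: 39.1
ee [478.   70.1 153. ] yawx -86.1 z [ 0.003  0.001 -1.   ] F [0.2 0.5 0.6] w 39.1 t 2.25
shift [ 0.0083 -0.0245  0.002 ]
turn [-0.02  0.01 -0.01]
```

```bash
python3 -m inch '[[0.1,0.0075,0,0.001,0,0,0],[0.1,0.0075,-0.012,0.001,0,0,0],[0.1,0.0075,-0.012,0.001,0,0,0]]'; python3 -m inch '[[0.1,0,-0.004,0,0,0,0],[0.1,0,-0.008,0,0,0,0],[0.1,0,-0.012,0,0,0,0],[0.1,0,-0.016,0,0,0,0],[0.1,0,-0.020,0,0,0,0]]'
python3 - <<'E'
from h import *
from workcell import bot
plan(bot.read_state(),(503,63.5,151),np.radians(-86))
c=bot.read_camera('scene');a=c['color'][145:255,270:410,::-1];cv2.imwrite('pics/s3.png',cv2.resize(a,None,fx=5,fy=5,interpolation=2))
E
```

```text
time_s: 2.55
ee_pos: [491.3, 62.6, 150.7]
ee_rot: [-2.293, 2.145, -0.001]
force: [0.7, -0.3, 0.1]
width: 39.5
time_s: 3.05
ee_pos: [509.7, 63.8, 149.9]
ee_rot: [2.294, -2.145, -0.0]
force: [-1.0, 0.3, 0.4]
width: 39.3
ee [509.7  63.8 149.9] yawx -86.2 z [-0.001 -0.    -1.   ] F [-1.   0.3  0.4] w 39.3 t 3.05
shift [-0.0001  0.0068 -0.0011]
turn [ 0.   -0.   -0.02]
```

View pics/s3.png

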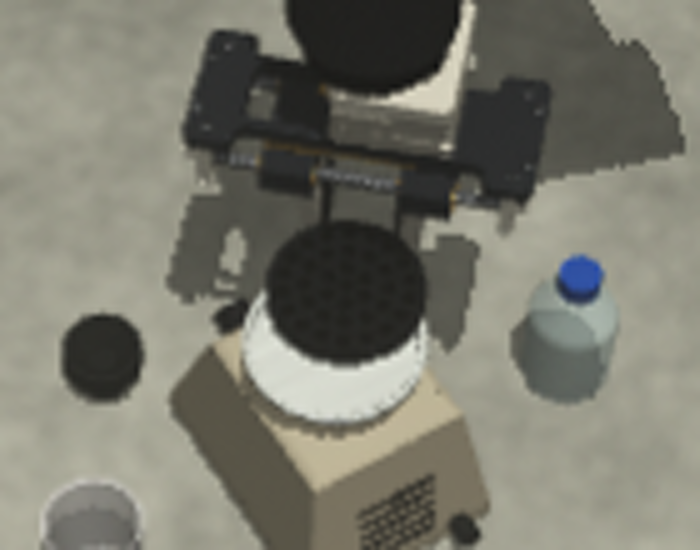

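The pad has started moving (top edge 215→222) with about 1 N on the fingers. I'll push on.

```bash
python3 -m inch '[[0.1,0,-0.003,0,0,0,0],[0.1,0,-0.006,0,0,0,0],[0.1,0,-0.009,0,0,0,0],[0.1,0,-0.012,0,0,0,0],[0.1,0,-0.015,0,0,0,0]]'
python3 - <<'E'
from h import *
from workcell import bot
plan(bot.read_state(),(538,66,151),np.radians(-86))
c=bot.read_camera('scene');a=c['color'][145:255,270:410,::-1];cv2.imwrite('pics/s4.png',cv2.resize(a,None,fx=5,fy=5,interpolation=2))
E
```

```text
time_s: 3.6
ee_pos: [524.8, 64.9, 150.1]
ee_rot: [2.295, -2.146, -0.0]
force: [-1.7, -0.1, -0.1]
width: 39.7
ee [524.8  64.9 150.1] yawx -86.2 z [-0. -0. -1.] F [-1.7 -0.1 -0.1] w 39.7 t 3.6
shift [-0.0002 -0.0132 -0.0009]
turn [ 0.   -0.   -0.02]
```

View pics/s4.png

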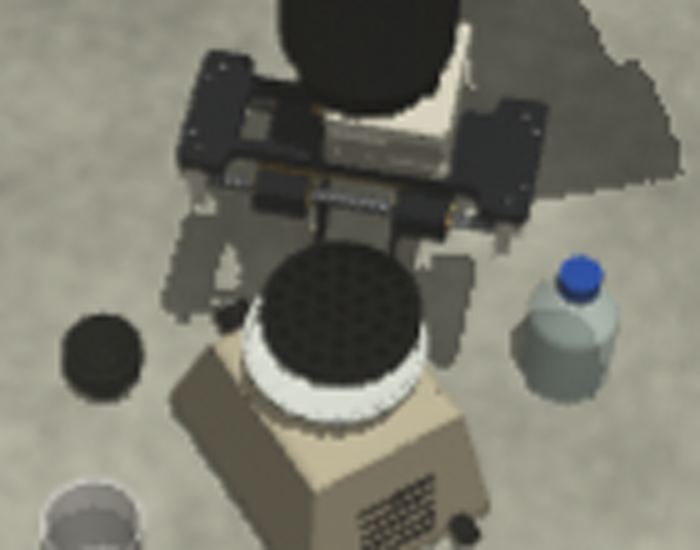

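The pad keeps advancing, and its centre (342) is nearly over the pan's (335) laterally. I'll continue in smaller steps.

```bash
python3 -m inch '[[0.1,0,-0.002,0,0,0,0],[0.1,0,-0.004,0,0,0,0],[0.1,0,-0.006,0,0,0,0],[0.1,0,-0.008,0,0,0,0],[0.1,0,-0.009,0,0,0,0]]'
python3 - <<'E'
from h import *
from workcell import bot
plan(bot.read_state(),(538,66,151),np.radians(-86))
c=bot.read_camera('scene');a=c['color'][145:255,270:410,::-1];cv2.imwrite('pics/s5.png',cv2.resize(a,None,fx=5,fy=5,interpolation=2))
E
```

```text
time_s: 4.15
ee_pos: [533.8, 65.6, 150.0]
ee_rot: [-2.295, 2.146, -0.0]
force: [-0.8, -0.8, 0.0]
width: 39.2
ee [533.8  65.6 150. ] yawx -86.2 z [ 0.  0. -1.] F [-0.8 -0.8  0. ] w 39.2 t 4.15
shift [-0.0002 -0.0042 -0.001 ]
turn [-0.    0.   -0.02]
```

View pics/s5.png

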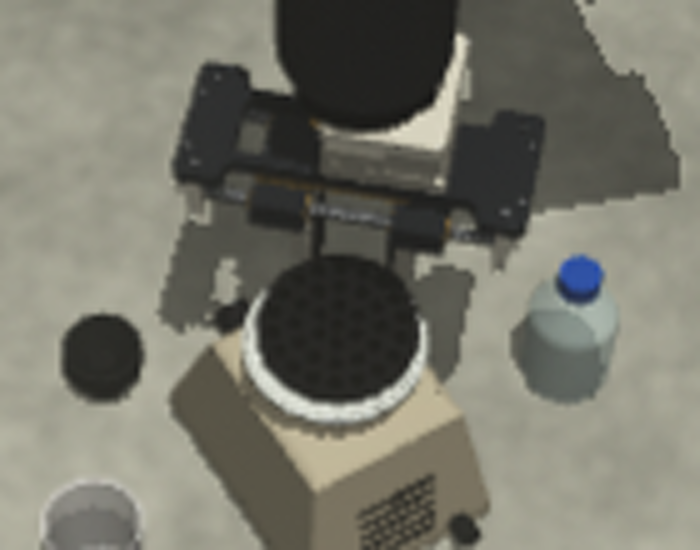

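The pad is now nearly concentric (257–421 against pan 243–427). It may not have dropped, so I'll creep forward.

```bash
python3 -m inch '[[0.1,0,-0.001,0,0,0,0],[0.1,0,-0.002,0,0,0,0],[0.1,0,-0.003,0,0,0,0],[0.1,0,-0.003,0,0,0,0]]'
python3 - <<'E'
from h import *
from workcell import bot
plan(bot.read_state(),(538,66,151),np.radians(-86))
c=bot.read_camera('scene');a=c['color'][145:255,270:410,::-1];cv2.imwrite('pics/s6.png',cv2.resize(a,None,fx=5,fy=5,interpolation=2))
E
```

```text
time_s: 4.6
ee_pos: [536.7, 65.7, 150.1]
ee_rot: [-2.295, 2.146, -0.0]
force: [0.5, -0.8, 0.1]
width: 39.8
ee [536.7  65.7 150.1] yawx -86.2 z [ 0.  0. -1.] F [ 0.5 -0.8  0.1] w 39.8 t 4.6
shift [-0.0002 -0.0013 -0.0009]
turn [-0.    0.   -0.02]
```

View pics/s6.png

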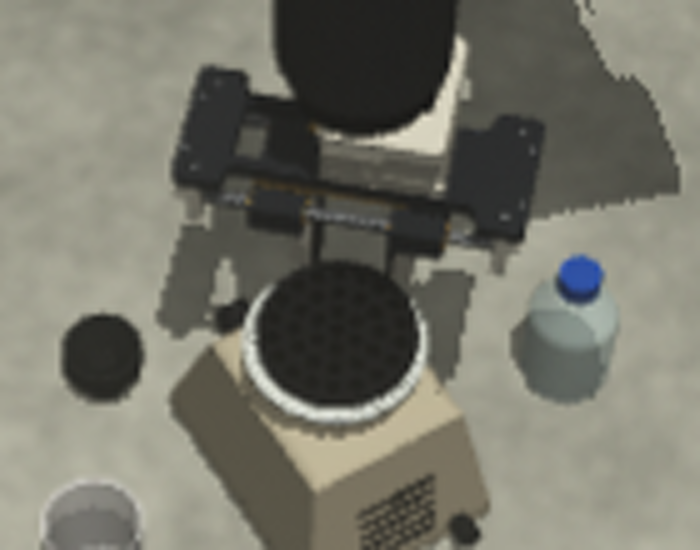

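The white rim now shows nearly all the way around and the force is near zero, so it has probably dropped. I'll back off, raise the tool and check from above.

```bash
python3 -m inch '[[0.1,0,0.01,0,0,0,0],[0.1,0,0.03,0,0,0,0],[0.1,0,0.06,-0.04,0,0,0],[0.1,0.05,0.10,-0.07,0,0,0],[0.1,0.1,0.10,-0.07,0,0,0]]'; python3 -m inch '[[1,0.05,0,0,0,0,0],[1,0.10,0,0,0,0,0],[1,0.14,0,0,0,0,0]]'
python3 - <<'E'
from h import *
from workcell import bot
plan(bot.read_state(),(589,69,190),np.radians(-86))
c=bot.read_camera('scene');a=c['color'][165:275,270:410,::-1];cv2.imwrite('pics/s7.png',cv2.resize(a,None,fx=5,fy=5,interpolation=2))
c=bot.read_camera('top');a=c['color'][125:235,235:375,::-1];cv2.imwrite('pics/t7.png',cv2.resize(a,None,fx=5,fy=5,interpolation=2))
E
```

```text
time_s: 5.15
ee_pos: [444.0, -24.3, 220.6]
ee_rot: [-2.296, 2.138, -0.003]
force: [1.6, 1.1, -0.5]
width: 39.5
time_s: 5.45
ee_pos: [453.8, -166.4, 218.5]
ee_rot: [-2.294, 2.145, -0.002]
force: [0.6, -0.1, -0.6]
width: 21.1
ee [ 453.8 -166.4  218.5] yawx -86.2 z [ 0.001  0.    -1.   ] F [ 0.6 -0.1 -0.6] w 21.1 t 5.45
shift [-0.2259 -0.1506  0.0287]
turn [-0.01 -0.   -0.02]
```

View pics/s7.png

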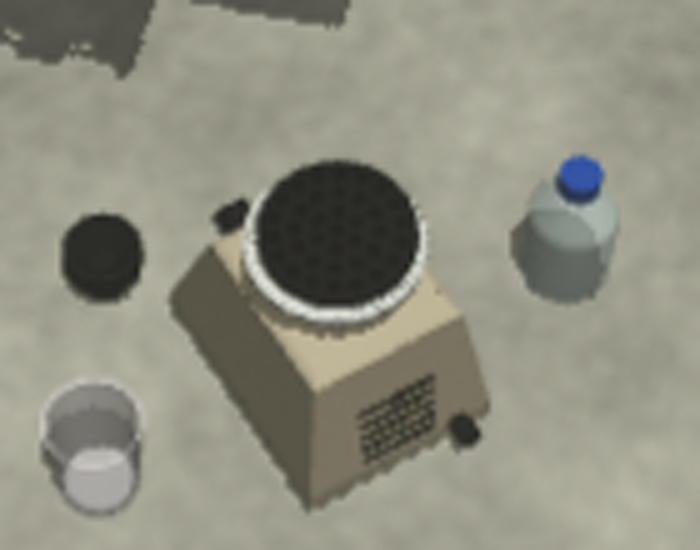

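View pics/t7.png

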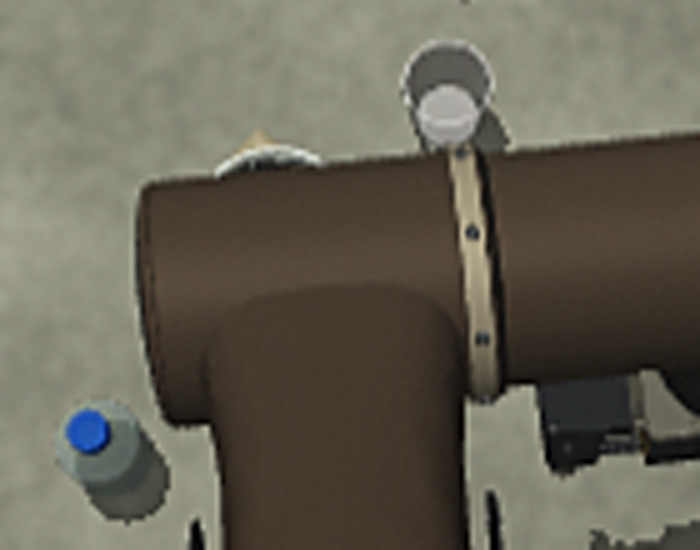

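The scene view shows the pad ringed by the rim, but the arm still hides the head in the top view. I'll move further aside.

```bash
python3 -m inch '[[1,0.22,0,-0.03,0,0,0],[1,0.22,0,-0.03,0,0,0],[1,0.22,0,-0.03,0,0,0],[1,0.22,0,-0.03,0,0,0],[1,0.22,0,-0.03,0,0,0]]'
python3 - <<'E'
from h import *
from workcell import bot
c=bot.read_camera('top');a=c['color'][125:235,235:375,::-1];cv2.imwrite('pics/t8.png',cv2.resize(a,None,fx=5,fy=5,interpolation=2))
s=bot.read_camera('scene')
I=s['color'].astype(int);m=(I.max(2)<52).astype(np.uint8);m=cv2.morphologyEx(m,cv2.MORPH_OPEN,np.ones((5,5)))
b=blob(m,(337,212));print(b.min(0),b.max(0))
for z in(152,159): print(z,fit(cast(s,b,z)),fit(cast(s,b[b[:,1]<210],z),46))
plan(bot.read_state(),(589,69,190),np.radians(-86))
E
```

```text
time_s: 6.05
ee_pos: [469.1, -386.6, 248.0]
ee_rot: [2.292, -2.147, 0.0]
force: [0.8, 1.4, 0.5]
width: 0.4
[322. 198.] [352. 225.]
152 (array([590.61457195,  73.33138059,  44.25732726]), np.float64(1.0156623944559753)) (array([591.96775734,  74.12491929]), np.float64(1.2504005658166295))
159 (array([595.00670375,  74.34687512,  44.00206226]), np.float64(1.0098097511205473)) (array([596.64713153,  75.23501515]), np.float64(1.3056784019329453))
ee [ 469.1 -385.9  247.4] yawx -86.3 z [-0.001 -0.    -1.   ] F [ 0.4  1.2 -0. ] w 0.3 t 6.15
shift [-0.4463 -0.1489  0.0573]
turn [ 0.01 -0.   -0.04]
```

View pics/t8.png

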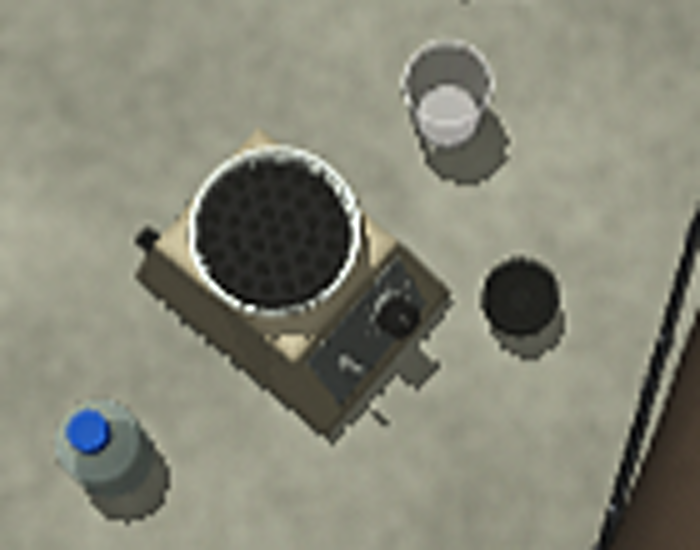

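The top view shows the rim as a full ring around the pad, centred at about (275,231) in the crop, so the pad is seated. Now to go above it with closed fingers.

```bash
python3 -m inch '[[1,-0.445,-0.149,0.03,0,0,0],[1,-0.445,-0.149,0.03,0,0,0],[1,-0.445,-0.149,0.03,0,0,0],[1,-0.445,-0.149,0.03,0,0,0],[1,-0.445,-0.149,0.03,0,0,0]]';python3 - <<'E'
from h import *
from workcell import bot
c=bot.read_camera('scene')
t=bot.read_camera('top');print(cast(t,[((275.5)/5-.5+235,231.5/5-.5+125)],147))
plan(bot.read_state(),(589,69,190),np.radians(-86))
E
```

```text
time_s: 6.65
ee_pos: [531.9, -139.5, 232.1]
ee_rot: [-2.295, 2.145, -0.0]
force: [2.0, -0.5, 0.7]
width: 0.5
[[588.43052053  68.38500709 147.        ]]
ee [ 533.  -136.6  231.7] yawx -85.8 z [ 0.     0.001 -1.   ] F [ 0.2  0.  -0.3] w 0.2 t 6.75
shift [-0.201  -0.0709  0.042 ]
turn [-0.    0.01  0.02]
```

```bash
python3 -m inch '[[1,-0.201,-0.071,0.042,0,0,0],[1,-0.201,-0.071,0.042,0,0,0],[1,-0.201,-0.071,0.042,0,0,0],[1,-0.201,-0.071,0.042,0,0,0],[1,-0.201,-0.071,0.042,0,0,0]]'; python3 -m inch '[[1,0,0,0,0,0,0],[1,0,0,0,0,0,0],[1,0,0,0,0,0,0]]';python3 - <<'E'
from h import *
from workcell import bot
plan(bot.read_state(),(588.5,69,157),np.radians(-86))
c=bot.read_camera('scene');a=c['color'][145:255,270:410,::-1];cv2.imwrite('pics/s9.png',cv2.resize(a,None,fx=5,fy=5,interpolation=2))
plan(bot.read_state(),(588.5,69,157),np.radians(-86))
E
```

```text
time_s: 7.25
ee_pos: [589.4, 66.9, 188.8]
ee_rot: [2.298, -2.142, -0.001]
force: [-0.1, -0.2, 0.1]
width: 0.0
time_s: 7.55
ee_pos: [589.5, 62.0, 190.4]
ee_rot: [-2.294, 2.146, -0.0]
force: [-0.3, 0.8, 0.1]
width: 0.4
ee [589.5  62.  190.4] yawx -86.2 z [ 0.  0. -1.] F [-0.3  0.8  0.1] w 0.4 t 7.55
shift [-0.0071  0.0005  0.0334]
turn [-0.    0.   -0.02]
ee [589.6  61.8 190.5] yawx -86.2 z [ 0.001  0.    -1.   ] F [ 0.1 -0.3  0.1] w 0.2 t 7.6
shift [-0.0073  0.0007  0.0335]
turn [-0.    0.   -0.03]
```

View pics/s9.png

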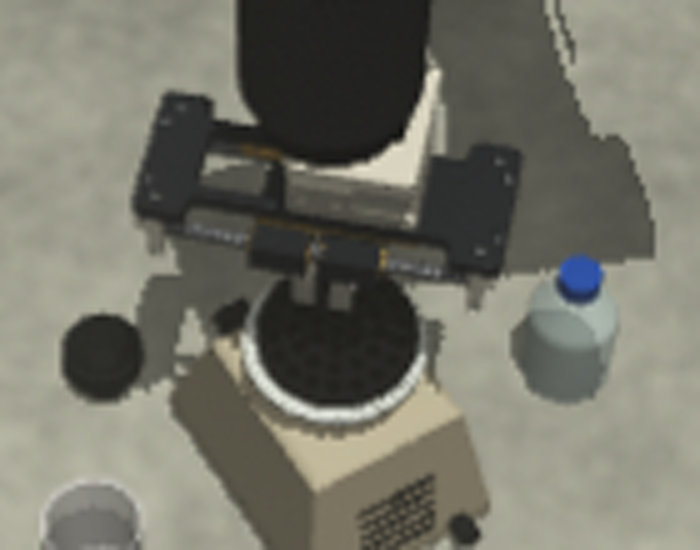

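The closed tips hang just above the pad, about 7 mm to −y. I'll correct that and come down to just above the pad.

```bash
python3 -m inch '[[1,-0.0072,0,0.01,0,0,0],[1,-0.0072,0,0.022,0,0,0],[1,-0.0072,0,0.032,0,0,0],[1,-0.0072,0,0.034,0,0,0],[1,-0.0072,0,0.034,0,0,0]]'; python3 -m inch '[[1,0,0,0.001,0,0,0],[1,0,0,0.002,0,0,0],[1,0,0,0.003,0,0,0],[1,0,0,0.004,0,0,0],[1,0,0,0.005,0,0,0]]'
```

```text
time_s: 8.1
ee_pos: [589.2, 69.6, 155.3]
ee_rot: [2.294, -2.145, -0.001]
force: [-0.6, 0.5, 1.1]
width: 0.3
time_s: 8.6
ee_pos: [589.8, 70.0, 151.5]
ee_rot: [-2.294, 2.145, -0.001]
force: [-1.0, -0.6, 4.6]
width: 0.3
```

Contact at about z 151.5, 4.6 N. I'll press on to the stop.

```bash
python3 -m inch '[[1,0,0,0.001,0,0,0],[1,0,0,0.002,0,0,0],[1,0,0,0.003,0,0,0],[1,0,0,0.003,0,0,0]]'; python3 -m inch '[[1,0,0,0.001,0,0,0],[1,0,0,0.0015,0,0,0],[1,0,0,0.0015,0,0,0]]'
```

```text
time_s: 9.0
ee_pos: [589.8, 69.9, 148.5]
ee_rot: [-2.294, 2.145, -0.001]
force: [-1.9, -0.9, 7.6]
width: 0.5
time_s: 9.3
ee_pos: [589.8, 69.9, 147.4]
ee_rot: [-2.294, 2.145, -0.001]
force: [-2.0, -0.2, 8.9]
width: 0.7
```

```bash
python3 -m inch '[[1,0,0,0.0005,0,0,0],[1,0,0,0.001,0,0,0],[1,0,0,0.001,0,0,0]]'
```

```text
time_s: 9.6
ee_pos: [589.9, 69.9, 147.3]
ee_rot: [-2.294, 2.144, -0.002]
force: [-6.2, -0.3, 15.8]
width: 0.2
```

The force jumped to 15.8 N with no further travel, so the head is at its stop. Hold for a second.

```bash
python3 -m inch '[[1,0,0,0,0,0,0],[1,0,0,0,0,0,0],[1,0,0,0,0,0,0],[1,0,0,0,0,0,0],[1,0,0,0,0,0,0]]'; python3 -m inch '[[1,0,0,0,0,0,0],[1,0,0,0,0,0,0],[1,0,0,0,0,0,0],[1,0,0,0,0,0,0],[1,0,0,0,0,0,0]]';  python3 -m inch '[[1,0,0,-0.002,0,0,0],[1,0,0,-0.004,0,0,0],[1,0,0,-0.006,0,0,0],[1,0,0,-0.010,0,0,0],[1,0,0,-0.02,0,0,0]]'; python3 -m inch '[[1,0,0,-0.04,0,0,0],[1,0.04,0.02,-0.08,0,0,0],[1,0.09,0.05,-0.1,0,0,0],[1,0.14,0.08,-0.1,0,0,0],[1,0.18,0.1,-0.1,0,0,0]]'; python3 -m inch '[[1,0.22,0.01,0,0,0,0],[1,0.22,0.01,0,0,0,0],[1,0.22,0.01,0,0,0,0],[1,0.22,0.01,0,0,0,0],[1,0.22,0.01,0,0,0,0]]'; python3 -m inch '[[1,0.15,0,0,0,0,0],[1,0.15,0,0,0,0,0],[1,0.15,0,0,0,0,0],[1,0.15,0,0,0,0,0]]'
python3 - <<'E'
from h import *
from workcell import bot
c=bot.read_camera('top');cv2.imwrite('pics/tf.png',c['color'][:,:,::-1]);a=c['color'][125:235,235:375,::-1];cv2.imwrite('pics/t10.png',cv2.resize(a,None,fx=5,fy=5,interpolation=2))
c=bot.read_camera('scene');a=c['color'][165:275,270:410,::-1];cv2.imwrite('pics/s10.png',cv2.resize(a,None,fx=5,fy=5,interpolation=2))
I=c['color'].astype(int);m=(I.max(2)<52).astype(np.uint8);m=cv2.morphologyEx(m,cv2.MORPH_OPEN,np.ones((5,5)))
b=blob(m,(337,212));print(b.min(0),b.max(0),fit(cast(c,b,152)))
E
```

```text
time_s: 10.1
ee_pos: [589.9, 69.9, 147.2]
ee_rot: [-2.294, 2.144, -0.002]
force: [-4.5, 0.7, 14.6]
width: 0.3
time_s: 10.6
ee_pos: [589.9, 69.9, 147.3]
ee_rot: [-2.294, 2.144, -0.002]
force: [-6.1, -0.1, 15.3]
width: 0.7
time_s: 11.1
ee_pos: [588.6, 69.8, 164.6]
ee_rot: [2.293, -2.145, -0.002]
force: [-0.1, 0.4, 1.0]
width: 0.6
time_s: 11.6
ee_pos: [510.4, -96.8, 266.2]
ee_rot: [-2.294, 2.143, -0.002]
force: [1.6, -0.1, -0.5]
width: 0.6
time_s: 12.1
ee_pos: [515.2, -319.5, 264.4]
ee_rot: [2.291, -2.148, -0.001]
force: [0.3, 1.4, -0.3]
width: 0.5
time_s: 12.5
ee_pos: [524.9, -470.5, 262.4]
ee_rot: [2.289, -2.15, -0.004]
force: [0.2, 0.0, -0.3]
width: 0.4
[322. 199.] [352. 225.] (array([592.61398813,  73.55730014,  43.54837203]), np.float64(0.669469535092078))
```

View pics/t10.png

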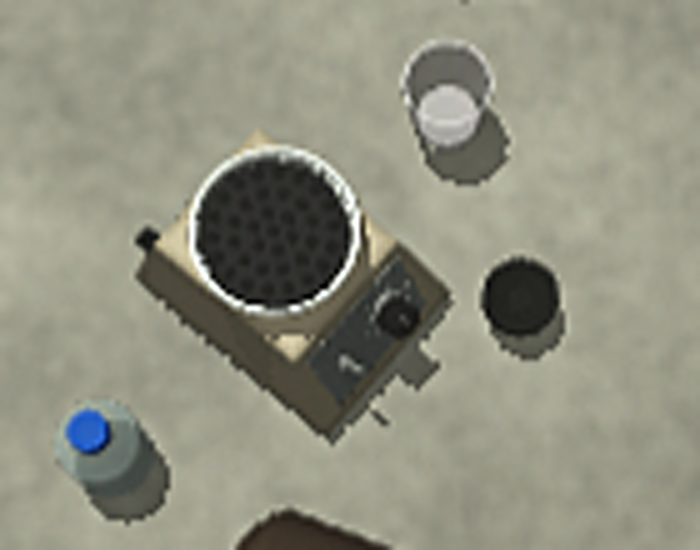

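View pics/s10.png

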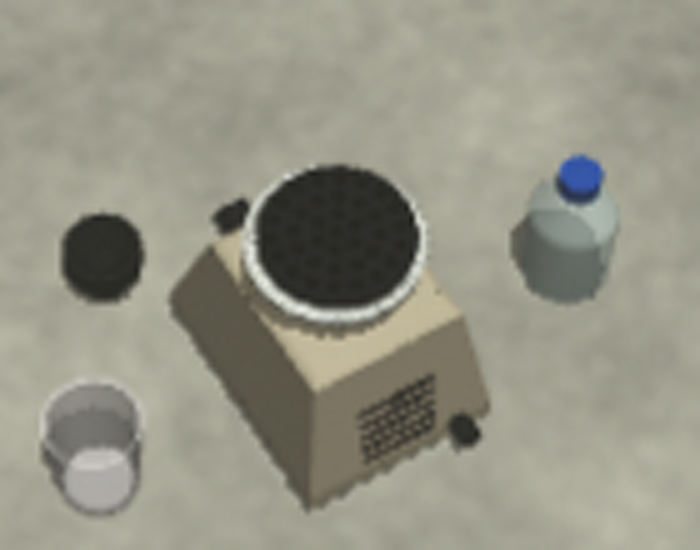

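The pad is seated after the press. It sits about 2 mm further in +x than before, so I'll compare edge profiles before and after to tell whether it was already flat beforehand or slightly tilted.

Run:
```python
import cv2,numpy as np
for a,b,c0,cr in (('s7','s10',337,237),('t8','t10',275,231)):
  for n in(a,b):
    I=cv2.imread(f'pics/{n}.png').max(2).astype(float)
    def edges(line,mid,th=85):
        i=mid
        while line[i]<th:i-=1
        j=mid
        while line[j]<th:j+=1
        return i+(line[i]-th)/(line[i]-line[i+1]),j-(line[j]-th)/(line[j]-line[j-1])
    v=np.array([edges(I[:,c],cr) for c in range(c0-15,c0+16,5)]).mean(0)
    h=np.array([edges(I[r],c0) for r in range(cr-15,cr+16,5)]).mean(0)
    print(n,'rows',v.round(1),'cols',h.round(1))
```

```text
s7 rows [161.9 305.6] cols [257.7 416.6]
s10 rows [167.1 306.6] cols [257.8 416.2]
t8 rows [160.6 308. ] cols [196.9 349.2]
t10 rows [159.8 306.2] cols [197.4 349. ]
```

The far-edge shift in the scene view (+5 px against +1 px at the near edge) suggests the trailing edge was still caught slightly on the rim before the press. If so, the press is what seated it. It's flat now, so I'll press and hold again to get the requested order: seated first, then pressed.

```bash
python3 -m inch '[[1,-0.25,0,0,0,0,0],[1,-0.25,0,0,0,0,0],[1,-0.25,0,0,0,0,0],[1,-0.25,0,0,0,0,0],[1,-0.25,0,0,0,0,0]]'; python3 -m inch '[[1,0,0,0,0,0,0],[1,0,0,0,0,0,0]]';python3 - <<'E'
from h import *
from workcell import bot
plan(bot.read_state(),(588.5,69,190),np.radians(-86))
E
```

```text
time_s: 13.1
ee_pos: [508.4, -213.2, 265.3]
ee_rot: [-2.295, 2.144, -0.001]
force: [1.7, 0.5, 0.5]
width: 0.6
time_s: 13.3
ee_pos: [509.3, -213.9, 265.9]
ee_rot: [-2.298, 2.14, -0.002]
force: [-0.4, -0.4, 0.6]
width: 0.0
ee [ 509.3 -213.9  265.9] yawx -85.9 z [ 0.002 -0.    -1.   ] F [-0.4 -0.4  0.6] w 0.0 t 13.3
shift [-0.2766 -0.0991  0.076 ]
turn [-0.01 -0.    0.01]
```

```bash
python3 -m inch '[[1,-0.277,-0.099,0.06,0,0,0],[1,-0.277,-0.099,0.06,0,0,0],[1,-0.277,-0.099,0.06,0,0,0],[1,-0.277,-0.099,0.06,0,0,0],[1,-0.277,-0.099,0.06,0,0,0]]'; python3 -m inch '[[1,-0.05,-0.015,0,0,0,0],[1,0,0,0,0,0,0],[1,0,0,0,0,0,0]]';python3 - <<'E'
from h import *
from workcell import bot
plan(bot.read_state(),(588.5,69,155),np.radians(-86))
E
```

```text
time_s: 13.8
ee_pos: [576.5, 20.6, 214.6]
ee_rot: [-2.293, 2.147, -0.001]
force: [1.4, -0.8, -0.1]
width: 0.3
time_s: 14.1
ee_pos: [575.1, 19.4, 214.1]
ee_rot: [2.296, -2.141, -0.001]
force: [0.2, -0.1, -0.3]
width: 0.4
ee [575.1  19.4 214.1] yawx -86.0 z [-0.002 -0.001 -1.   ] F [ 0.2 -0.1 -0.3] w 0.4 t 14.1
shift [-0.0486 -0.0169  0.059 ]
turn [ 0.01 -0.01  0.  ]
```

```bash
python3 -m inch '[[1,-0.0485,-0.0165,0.02,0,0,0],[1,-0.0485,-0.0165,0.02,0,0,0],[1,-0.0485,-0.0165,0.04,0,0,0],[1,-0.0485,-0.0165,0.056,0,0,0],[1,-0.0485,-0.0165,0.056,0,0,0]]'; python3 -m inch '[[1,0,0,0,0,0,0],[1,0,0,0,0,0,0]]'
```

```text
time_s: 14.6
ee_pos: [588.0, 67.8, 156.3]
ee_rot: [2.29, -2.145, -0.003]
force: [-0.5, 0.2, 0.5]
width: 0.1
time_s: 14.8
ee_pos: [589.9, 68.7, 159.7]
ee_rot: [-2.293, 2.146, -0.001]
force: [-1.2, 0.1, 0.2]
width: 0.4
```

```bash
python3 -m inch '[[1,0,0,0.002,0,0,0],[1,0,0,0.004,0,0,0],[1,0,0,0.005,0,0,0],[1,0,0,0.005,0,0,0]]'; python3 -m inch '[[1,0,0,0.001,0,0,0],[1,0,0,0.002,0,0,0],[1,0,0,0.003,0,0,0],[1,0,0,0.004,0,0,0],[1,0,0,0.004,0,0,0]]'
```

```text
time_s: 15.2
ee_pos: [589.1, 69.0, 153.5]
ee_rot: [2.295, -2.146, -0.0]
force: [1.3, 0.2, 0.9]
width: 0.9
time_s: 15.7
ee_pos: [589.3, 69.1, 150.1]
ee_rot: [-2.295, 2.145, -0.001]
force: [-2.6, 0.7, 6.0]
width: 0.8
```

```bash
python3 -m inch '[[1,0,0,0.001,0,0,0],[1,0,0,0.002,0,0,0],[1,0,0,0.003,0,0,0],[1,0,0,0.0038,0,0,0],[1,0,0,0.0038,0,0,0]]'
```

```text
time_s: 16.2
ee_pos: [589.4, 69.1, 147.3]
ee_rot: [-2.295, 2.145, -0.001]
force: [-6.7, 1.3, 12.4]
width: 0.4
```

The head is at the stop again: same height (147.3), 12.4 N. Press 0.3 mm more, hold about 1 s and release.

```bash
python3 -m inch '[[1,0,0,0.0003,0,0,0],[1,0,0,0.0003,0,0,0],[1,0,0,0.0003,0,0,0],[1,0,0,0.0003,0,0,0],[1,0,0,0.0003,0,0,0]]'; python3 -m inch '[[1,0,0,0,0,0,0],[1,0,0,0,0,0,0],[1,0,0,0,0,0,0],[1,0,0,0,0,0,0],[1,0,0,0,0,0,0]]';  python3 -m inch '[[1,0,0,-0.002,0,0,0],[1,0,0,-0.004,0,0,0],[1,0,0,-0.006,0,0,0],[1,0,0,-0.010,0,0,0],[1,0,0,-0.02,0,0,0]]'; python3 -m inch '[[1,0,0,-0.04,0,0,0],[1,0.04,0.02,-0.08,0,0,0],[1,0.09,0.05,-0.1,0,0,0],[1,0.14,0.08,-0.1,0,0,0],[1,0.18,0.1,-0.1,0,0,0]]'; python3 -m inch '[[1,0.22,0.01,0,0,0,0],[1,0.22,0.01,0,0,0,0],[1,0.22,0.01,0,0,0,0],[1,0.22,0.01,0,0,0,0],[1,0.22,0.01,0,0,0,0]]'; python3 -m inch '[[1,0.15,0,0,0,0,0],[1,0.15,0,0,0,0,0],[1,0.15,0,0,0,0,0],[1,0.15,0,0,0,0,0]]'
python3 - <<'E'
from h import *
from workcell import bot
c=bot.read_camera('top');cv2.imwrite('pics/tg.png',c['color'][:,:,::-1]);a=c['color'][125:235,235:375,::-1]
c=bot.read_camera('scene');b=c['color'][165:275,270:410,::-1]
cv2.imwrite('pics/f.png',cv2.resize(cv2.hconcat([a,b]),None,fx=2.8,fy=2.8,interpolation=2))
I=c['color'].astype(int);m=(I.max(2)<52).astype(np.uint8);m=cv2.morphologyEx(m,cv2.MORPH_OPEN,np.ones((5,5)))
b=blob(m,(337,212));print(b.min(0),b.max(0),fit(cast(c,b,152)))
E
```

```text
time_s: 16.7
ee_pos: [589.4, 69.1, 147.3]
ee_rot: [-2.295, 2.144, -0.001]
force: [-6.3, 0.7, 14.1]
width: 0.4
time_s: 17.2
ee_pos: [589.4, 69.1, 147.3]
ee_rot: [-2.295, 2.144, -0.001]
force: [-6.3, 0.8, 13.2]
width: 0.4
time_s: 17.7
ee_pos: [588.6, 68.9, 164.8]
ee_rot: [2.293, -2.145, -0.002]
force: [-0.3, 0.2, 0.2]
width: 0.7
time_s: 18.2
ee_pos: [510.3, -97.7, 266.4]
ee_rot: [-2.294, 2.143, -0.003]
force: [1.8, -0.5, -0.6]
width: 0.4
time_s: 18.7
ee_pos: [515.0, -320.5, 264.6]
ee_rot: [2.291, -2.148, -0.0]
force: [-0.0, 0.9, 0.2]
width: 0.8
time_s: 19.1
ee_pos: [524.6, -471.6, 262.5]
ee_rot: [2.289, -2.15, -0.004]
force: [0.3, 1.2, -0.2]
width: 0.4
[322. 199.] [352. 225.] (array([592.61398813,  73.55730014,  43.54837203]), np.float64(0.669469535092078))
```

View pics/f.png

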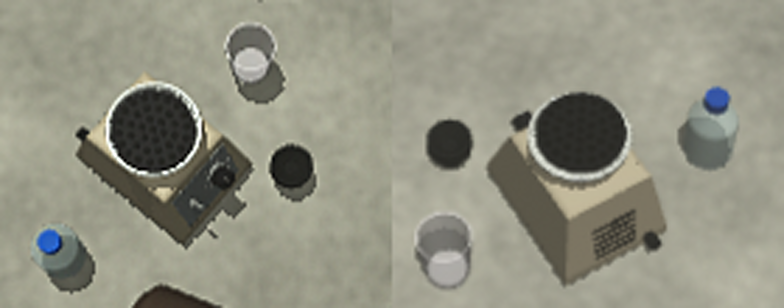

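View pics/tg.png

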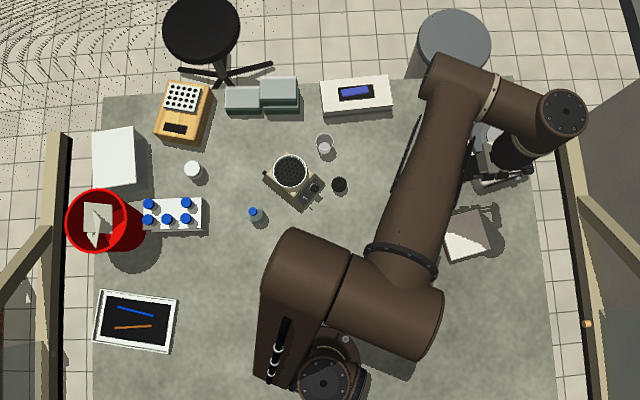

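The final views show the pad flat inside a full rim ring, identical before and after the second press. The neighbouring items are unmoved and the arm is clear of everything.

```bash
python3 -c "
from workcell import bot
print(bot.finish_job())"
```

```text
the job is handed in; nothing more can be done
None
```

The pad is seated flat in the mixer's head. It was pressed to the stop, held for about 1 s and let spring back, and I handed the job in at about 19 s of the 45 s allowed.

- **Nudging:** I pushed the pad in with two fingertips held just above rim height, and the push force I read stayed under about 2 N. It went into the head without being picked up.
- **First press:** The closed fingertips went down to z = 147.3 mm, where the force rose to about 15 N with no further travel. I held it there for 1 s and released.
- **Order, not fully certain:** Comparing pictures from before and after that press, one view suggested the pad's trailing edge was still slightly caught on the rim. The other view only partly agreed. If so, the first press is what fully seated the pad.
- **Second press:** Because of that doubt, I pressed again with the pad clearly flat. It reached the same stop height at 12–14 N, and I held it for 1 s before releasing.

**Last checks:** Both cameras show the rim as a complete ring around the pad. In the scene view the pad's outline was identical before and after the second press. The bottle, beaker and spare cup are where they started, the rack and jar look unmoved in the top view, and the force on the tool was near zero. The arm blocked the top view of the pipette and part of the cryobox, but the fingers were more than 200 mm above the bench there.

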